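# Click the timer's preset wheel round to the pointer and start it

## Robot

A 7-joint arm with a two-finger parallel gripper is mounted at the origin on the work surface. World frame = base frame: x ahead of the robot, y to its left, z up, the work surface at z = 0. Lengths are in mm, angles in degrees, forces in N, time in s.
With the tool pointing down it reaches from about 425 to 875 mm from the base axis. Payload 4.7 kg.
Tool frame: the origin (TCP) lies on the front face of the gripper's body, between the roots of the fingers; the fingertips stand 73 mm ahead of it and the grasp point (between the pads) lies 54 mm ahead of it; x points along the fingers, y is the direction in which the jaws open and shut, and the axes are right-handed (so a half turn about x gives the same grasp; the last joint's range is limited). The gripper opens to 85 mm and grips with 20 to 120 N. Pads are 22 mm wide; open, the fingers measure 114 mm over their backs; the gripper's body (76 mm by 85 mm) begins 54 mm behind the grasp point. The pads swing forward as they close: fully open they stand 13 mm farther back than shut.
Start: joints at [67.156, 18.392, -4.016, 83.108, 1.295, 78.541, -3.26], TCP at [260.748, -595.422, 303.949] pointing down, gripper open.
Joint ranges: [-163.93, 163.93], [-17.29, 119.83], [-79.2, 71.16], [3.27, 140.29], [-89.18, 269.18], [5.43, 117.66], [-154.24, 154.24]. Speed limits (degrees/s): [147.25, 147.25, 180, 180, 180, 180, 180].

## Interface

Orientations are given as [roll, pitch, yaw] about the fixed x, y, z axes, in that order (R = Rz(yaw) Ry(pitch) Rx(roll)).
In Python, from bench import arm, get_image, camera_info gives the robot as it stands.
- The arm moves only by the tool carry_out, never from a script. Its argument "steps" is a list of rows, each an object with "delta_pos": the shift along the tool's x, y, z in m, a list of three; "turn": the turn, a rotation vector about the tool's x, y, z in rad, a list of three; "claw": the opening in per cent of the stroke, from 0 (shut) to 100 (fully open). A call has 1 to 12 rows; each row shifts and turns the commanded pose from where the row before left it, along the tool's axes as they then stand; what a row does not reach is not made up. A row lasts 1/10 s, in which the tool goes at most 50 mm and 8.59 degrees, less where a joint would pass 70% of its speed; a pose out of reach is approached as far as the arm can. A call is refused whole if a number of a shift passes 0.05 or a number of a turn 0.15, either way. A call with a gripper value outside its range is refused whole. The fingers move at their own pace and stop on an object; "newtons" is the grip in N (left out, the last holds). Time passes only in rows, so rows that do not move let the fingers close. It gives the time, the measured TCP pose, the force and the opening at its end, in the units of the state.
- arm.state(): the state, without advancing time (a new reading comes with each control period).
- get_image(name): name is "scene" or "top" or "wrist"; returns the picture (384x512x3 uint8, blue, green, red); there is no depth.
- camera_info(name): a dict with "K" (3x3 intrinsics, pixels), "k1" (the pictures are not rectified: a ray, as slopes to the right and down, at radius r is drawn at 1 + k1 r^2 times it, then the intrinsics apply), "rvec" (rotation vector, rad) and "tvec" (3), from world to camera coordinates, as OpenCV has them. Camera axes: x right, y down, z forward; pixel columns grow to the right and rows downward; lengths in mm; the calibration is good to about 2 mm. A picture is of the moment at which its call begins: read the wrist's pose just before it. camera_info takes no time and is no camera call; for the wrist camera it gives the pose at the moment of the call.
- arm.sign_off(): hands the job in, once; it reports no verdict.
The state is a dict: "clock": time; "joints": joint angles; "qd": joint speeds; "effort": joint torques, N m; "eef_pos": TCP position; "eef_rot": TCP orientation; "contact_force": force on the tool from outside, world axes, zero at the start; "torque": the same for the moment, N m; "gripper_width": opening from 0.0 (shut) to 1.0 (fully open).
Only numpy, scipy, OpenCV 4.12 (cv2) and the standard library are available. Lean on these libraries where they do the work, as an engineer would, in place of code of your own. Each camera call takes 0.05 s, during which the arm holds its last target.

## Task

Set the polishing timer: with a fingertip, flick the toothed black thumbwheel round anticlockwise (seen from above) by its edge, click by click, until its raised steel rib rests exactly at the fixed steel pointer, without clicking past it. Only then push the round button on the separate grey box fully down and let it come back up. Grip and lift nothing, do not force the wheel, leave the loose things on the bench where they are, and finish clear of everything.

Things in the scene. Friction and masses are not known exactly. Their poses are not given: they have to be found in the camera images.
- preset_unit: green steel box bolted to the bench, 50 mm high, with the black thumbwheel flat on top on a vertical 32 mm axle. Origin on the bench right under the axle; x axis points from the axle to the fixed steel pointer, z up. The box reaches from 78 mm behind (-x) to 103 mm ahead (+x) of the axle and 75 mm to either side. When the wheel rests, a tooth lies along +x and every 60 degrees round from it.
- wheel_top (a point): centre of the wheel's top face, on the axle, 80 mm above the bench; turns with the wheel: x axis along the raised steel rib, z up. The wheel is black, 16 mm thick, with 14 mm of air between it and the box top: a round hub of 38 mm radius with six radial teeth 60 degrees apart, each 9 mm wide and reaching to 62 mm radius.
- rib_end (a point): outer end of the raised steel rib, which lies on the wheel's top face along one tooth; 56 mm from the axle, 84 mm above the bench. The rib is 7 mm wide, 46 mm long, 4 mm high. Between neighbouring teeth there are about 45 mm of free space at 55 mm radius.
- wheel (a joint): turn of the wheel in rad, growing anticlockwise seen from above; 0 with the rib at the pointer, negative before it. It clicks to rest every 60 degrees (1.047 rad): pushed less than half a click it springs back, past half it snaps on to the next rest. Starts two to four clicks before the pointer (-2.09, -3.14 or -4.19). Needs 1 to 4 N at the teeth; a stop blocks it at -4.6.
- pointer_tip (a point): tip of the fixed steel pointer, a small wedge on a 30 mm wide steel block on the box's +x side, just outside the teeth; the tip is 67 mm from the axle and 84 mm above the bench, the block no higher.
- station: separate grey push-button box bolted to the bench, 85 x 110 mm and 55 mm high; origin at the centre of its underside.
- start_top (a point): centre of the top face of the black round push button (34 mm wide) on the grey box; pressed straight down; moves with the button.
- start (a joint): how far the button is down, in m: 0 up, 0.007 fully down. A spring brings it back; fully down takes 5 N.
- screwdriver: loose screwdriver lying on the bench
- oil_bottle: loose white plastic bottle, 54 mm wide, 140 mm high
- polish_bar: loose reddish-brown bar of polishing compound, 50 x 110 x 35 mm
- collar: loose steel collar (ring), 52 mm outside, 22 mm high
- bit_cup: loose aluminium cup, 72 mm wide, 85 mm high
- wrench: loose wrench lying on the bench
- paste_jar: loose amber jar with dark lid, 68 mm wide, 60 mm high

How it is judged:
By the outcome, as a careful person would: the job done as asked, in the order asked, and still so for the second after the job is handed in, with the robot touching nothing.
It also fails if it takes over 67 s, if anything falls off the work surface, if the arm or the gripper's body presses on something with over 40 N, if the wrist force passes 120 N, or if a joint passes its speed limit or range.

## Working session

There is one attempt and no reset: what is moved stays moved. The work goes in short steps, Python scripts to look and compute and a tool call to move; the robot and the scene stay as the last step left them, time stands still between calls to the robot, and variables do not carry over. Pictures are saved under pics/ and viewed, and the job is handed in when it is done.

Besides the shell and the picture viewer there is one more tool, called by a JSON object that holds its "method" and its "body", one argument or row to a line. carry_out: Moves the arm, as the interface text tells. Its arguments: {"type":"object","properties":{"steps":{"type":"array","items":{"type":"object","properties":{"delta_pos":{"type":"array","items":{"type":"number"}},"turn":{"type":"array","items":{"type":"number"}},"claw":{"type":"number"}}}},"newtons":{"type":"number"}},"required":["steps"]}

```bash
mkdir -p pics; ls
python3 - <<'E'
from bench import arm,get_image,camera_info
import cv2
print(arm.state())
for n in("scene","top"):
    cv2.imwrite(f"pics/{n}0.png",get_image(n)); print(n,camera_info(n))
E
```

```text
pics
{'clock': 0.0, 'joints': array([67.15749272, 18.43830487, -4.01588124, 83.17693674,  1.2951829 ,
       78.5414484 , -3.26103379]), 'qd': array([ 0.01185683, -0.06655359,  0.01797277, -0.0947715 ,  0.03020649,
       -0.01128322, -0.06632143]), 'effort': array([-4.34567000e-04, -4.93585074e+01, -3.82516449e-01, -3.14328218e+01,
        1.29800852e-02,  1.15615266e-02, -1.85557485e-05]), 'eef_pos': array([ 260.54590696, -595.04108667,  302.81415132]), 'eef_rot': array([-86.92384958,  89.8884089 , 116.72778699]), 'contact_force': array([0.26993471, 0.22226804, 0.0384291 ]), 'torque': array([-0.03361013,  0.01110872, -0.00845044]), 'gripper_width': 1.0056776714521567}
scene {'K': array([[475.04739705,   0.        , 257.38589341],
       [  0.        , 475.04739705, 182.84283993],
       [  0.        ,   0.        ,   1.        ]]), 'k1': 0.05570516962800931, 'rvec': array([ 2.24398299,  0.99768784, -0.3703795 ]), 'tvec': array([-368.69627239, -265.08898861, 1552.25291801])}
top {'K': array([[392.49244899,   0.        , 251.36396823],
       [  0.        , 392.49244899, 191.22399113],
       [  0.        ,   0.        ,   1.        ]]), 'k1': -0.04329899837877887, 'rvec': array([ 2.18706533, -2.13672375,  0.06491188]), 'tvec': array([   8.44713442,  578.19221323, 1031.67475768])}
```

View pics/scene0.png

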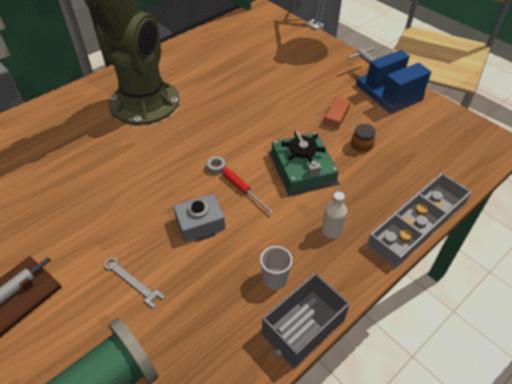

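View pics/top0.png

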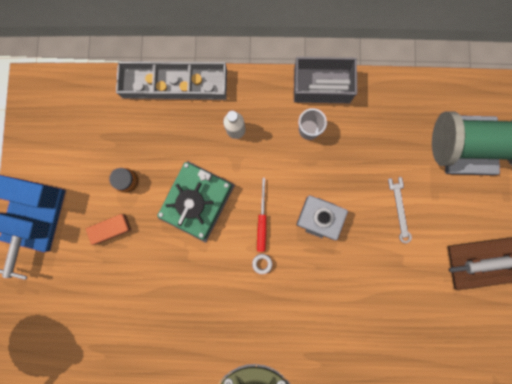

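```bash
cat > h.py <<'E'
import numpy as np,cv2
from bench import arm,get_image,camera_info
def cam(n):
    c=camera_info(n);R=cv2.Rodrigues(c['rvec'])[0];return c['K'],c['k1'],R,np.array(c['tvec']).ravel()
def proj(n,P,c=None):
    K,k,R,t=c or cam(n);p=np.atleast_2d(P)@R.T+t;s=p[:,:2]/p[:,2:]
    s=s*(1+k*(s**2).sum(1,keepdims=True));return s*[K[0,0],K[1,1]]+[K[0,2],K[1,2]]
def ray(n,uv,c=None):
    K,k,R,t=c or cam(n);d=(np.atleast_2d(uv)-[K[0,2],K[1,2]])/[K[0,0],K[1,1]];s=d.copy()
    for _ in range(20): s=d/(1+k*(s**2).sum(1,keepdims=True))
    return -R.T@t,np.c_[s,np.ones(len(s))]@R
def onz(n,uv,z,c=None):
    o,d=ray(n,uv,c);return o+d*((z-o[2])/d[:,2])[:,None]
E
python3 - <<'E'
from h import *
print(proj("top",[[0,0,0],[500,0,0],[500,200,0],[260,-595,300]]))
im=cv2.imread("pics/top0.png")
a=cv2.resize(im[150:260,140:250],(600,600),interpolation=cv2.INTER_CUBIC)
cv2.imwrite("pics/ta.png",a)
b=cv2.imread("pics/scene0.png")[115:215,255:355]
cv2.imwrite("pics/sa.png",cv2.resize(b,(600,600),interpolation=cv2.INTER_CUBIC))
E
```

```text
[[254.53389859 408.20041926]
 [258.91544204 220.51121886]
 [186.45908949 218.72579411]
 [559.40037895 347.84669838]]
```

View pics/ta.png

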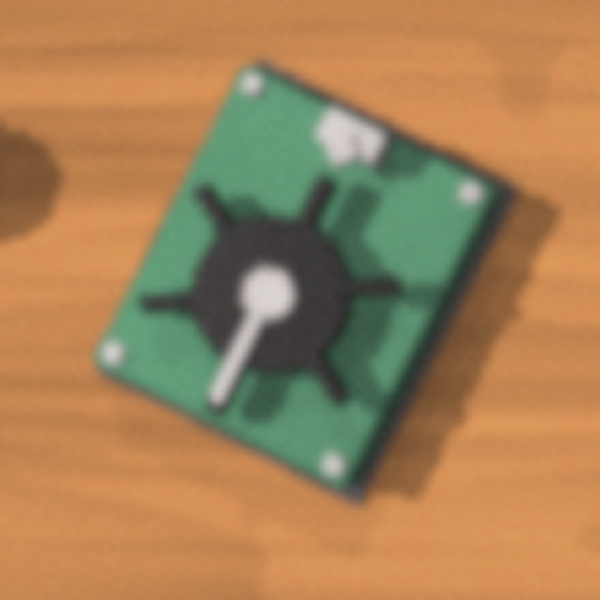

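View pics/sa.png

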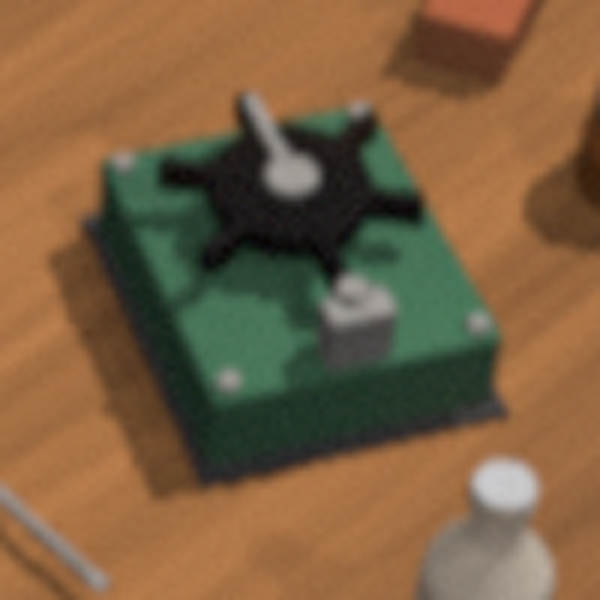

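Run:
```python
from h import *
s=110/600
T=np.array([(205,190),(325,182),(398,287),(340,400),(217,405),(143,302)])*s+[140,150]-0.4
P=onz("top",T,80);c=P.mean(0);print(P,c)
a=np.degrees(np.arctan2(*(P-c)[:,1::-1].T));print(a,np.linalg.norm(P-c,axis=1))
im=cv2.imread("pics/top0.png")
cv2.imwrite("pics/tb.png",cv2.resize(im[180:260,280:380],(800,600)[:2] and (750,600),interpolation=cv2.INTER_CUBIC))
b=cv2.imread("pics/scene0.png")[180:260,150:250]
cv2.imwrite("pics/sb.png",cv2.resize(b,(750,600),interpolation=cv2.INTER_CUBIC))
```

```text
[[586.39123902 211.97343316  80.        ]
 [591.39907709 155.07063371  80.        ]
 [542.62425724 118.85217648  80.        ]
 [489.12362635 144.32363042  80.        ]
 [485.31956827 202.15771525  80.        ]
 [532.75134611 239.24383006  80.        ]] [537.93485235 178.60356985  80.        ]
[  34.55354022  -23.75728484  -85.51251477 -144.91977729  155.88349537
   94.88574474] [58.83510166 58.41423124 59.93512766 59.64603952 57.64690698 60.86139906]
```

View pics/tb.png

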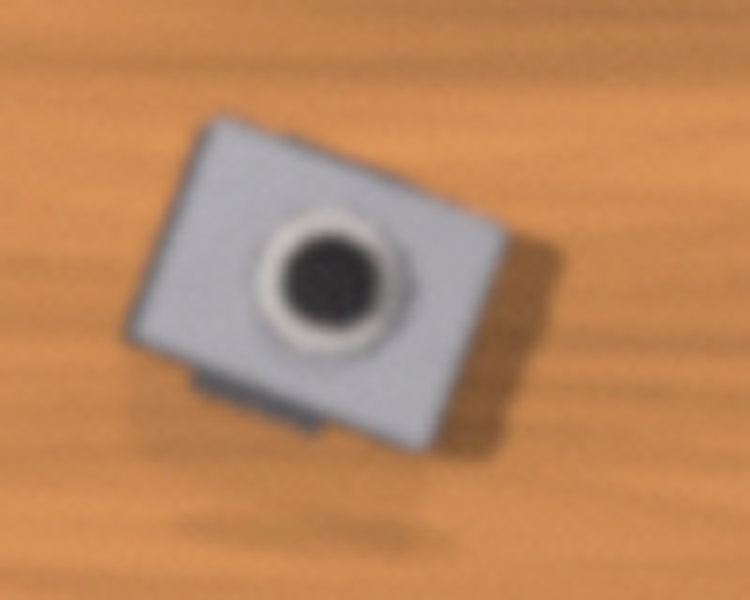

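View pics/sb.png

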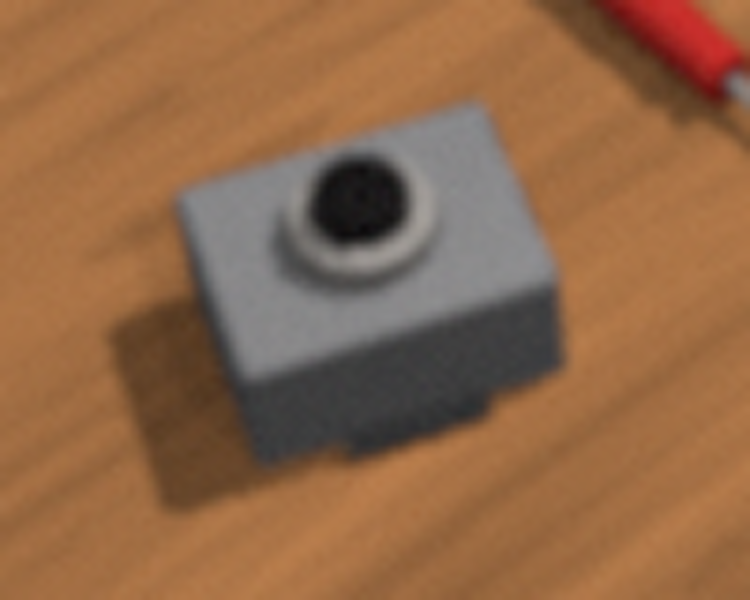

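Run:
```python
from h import *
from scipy.spatial.transform import Rotation as Ro
a=ray("top",[[280+331/7.5-.4,180+281/7.5-.4]]);b=ray("scene",[[150+360/7.5-.4,180+198/7.5-.4]])
d1=a[1][0];d2=b[1][0]
k=np.linalg.lstsq(np.c_[d1,-d2],b[0]-a[0],rcond=None)[0]
print(a[0]+d1*k[0],b[0]+d2*k[1])
print(onz("top",[[280+331/7.5-.4,180+281/7.5-.4]],62))
# same for pointer tip & cap
s=arm.state();R=Ro.from_euler('xyz',s['eef_rot'],degrees=True).as_matrix();print(R.round(3))
for z in(60,65,70):print(onz("scene",[[150+360/7.5-.4,180+198/7.5-.4]],z))
cv2.imwrite("pics/w0.png",get_image("wrist"))
c=cam("wrist");print(proj("wrist",[s['eef_pos']+R@[73,0,0]]))
```

```text
[ 511.62643037 -165.9958076    71.20034566] [ 511.8011156  -165.77590824   71.17098246]
[[ 511.87595489 -167.42255005   62.        ]]
[[-0.001  0.401 -0.916]
 [ 0.002 -0.916 -0.401]
 [-1.    -0.002  0.   ]]
[[ 504.04739006 -161.10811111   60.        ]]
[[ 507.51786616 -163.19736205   65.        ]]
[[ 510.98834227 -165.28661299   70.        ]]
[[259.01569862 252.13712014]]
```

View pics/w0.png

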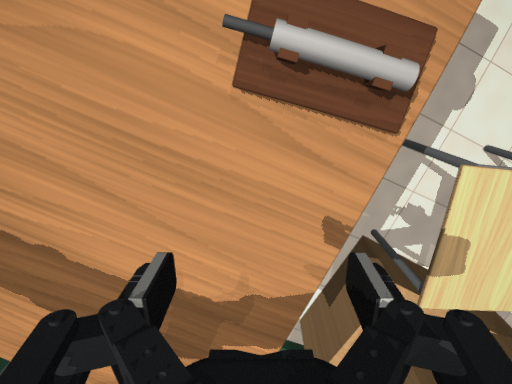

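{"method": "carry_out", "body": {
  "steps": [
    {"turn":[-0.147,0,0],"claw":0},
    {"turn":[-0.147,0,0],"claw":0},
    {"turn":[-0.147,0,0],"claw":0},
    {"turn":[-0.147,0,0],"claw":0},
    {"turn":[-0.147,0,0],"claw":0},
    {"turn":[-0.147,0,0],"claw":0},
    {"claw":0},
    {"claw":0}
  ],
  "newtons": 20
}}

```text
invalid input
```

```bash
cat >> h.py <<'E'
from scipy.spatial.transform import Rotation as Ro
def st():
    s=arm.state();return s,Ro.from_euler('xyz',s['eef_rot'],degrees=True).as_matrix()
def go(*pts):
    s,R=st();print(s['clock'],s['eef_pos'].round(1),'F',s['contact_force'].round(2),'w',round(s['gripper_width'],3));p=s['eef_pos']
    for q in pts: 
        print(np.round(q,1),'tool mm',(R.T@(np.array(q)-p)).round(1));p=np.array(q)
E
python3 - <<'E'
from h import *
s,R=st();print(R.round(4))
c=np.array([537.9,178.6])
w=lambda a,r,z:np.r_[c+r*np.array([np.cos(np.radians(a)),np.sin(np.radians(a))]),z]
go([560,-400,300],[560,0,300],w(125,130,250))
cv2.imwrite("pics/w1.png",get_image("wrist"))
E
```

```text
[[-7.000e-04  4.012e-01 -9.160e-01]
 [ 1.400e-03 -9.160e-01 -4.012e-01]
 [-1.000e+00 -1.500e-03  1.000e-04]]
0.15 [ 260.6 -595.1  303.1] F [-0.25 -0.07 -0.11] w 0.998
[ 560 -400  300] tool mm [   3.1  -58.6 -352.5]
[560   0 300] tool mm [   0.5 -366.4 -160.5]
[463.3 285.1 250. ] tool mm [  50.5 -299.8  -25.9]
```

View pics/w1.png

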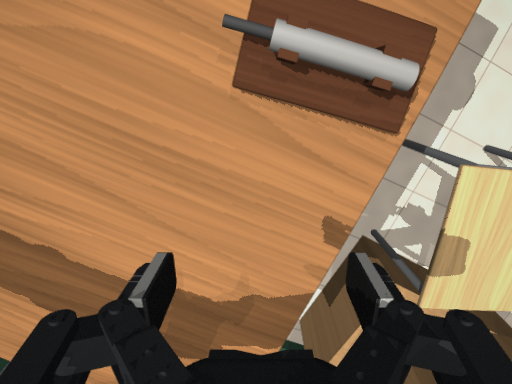

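{"method": "carry_out", "body": {
  "steps": [
    {"delta_pos":[0,0,0],"turn":[-0.147,0,0],"claw":0},
    {"delta_pos":[0,0,0],"turn":[-0.147,0,0],"claw":0},
    {"delta_pos":[0,0,0],"turn":[-0.147,0,0],"claw":0},
    {"delta_pos":[0,0,0],"turn":[-0.147,0,0],"claw":0},
    {"delta_pos":[0,0,0],"turn":[-0.147,0,0],"claw":0},
    {"delta_pos":[0,0,0],"turn":[-0.147,0,0],"claw":0},
    {"delta_pos":[0,0,0],"turn":[0,0,0],"claw":0},
    {"delta_pos":[0,0,0],"turn":[0,0,0],"claw":0}
  ],
  "newtons": 20
}}

```text
clock: 1.0
eef_pos: [260.6, -595.4, 303.7]
eef_rot: [-152.3, 90.0, 101.7]
contact_force: [0.6, 0.1, -0.3]
gripper_width: -0.003
```

Run:
```python
from h import *
s,R=st();print(R.round(4))
go([560,-400,300],[560,0,300],[480,220,250])
cv2.imwrite("pics/w2.png",get_image("wrist"))
```

```text
[[-1.000e-04  9.612e-01 -2.760e-01]
 [ 2.000e-04 -2.760e-01 -9.612e-01]
 [-1.000e+00 -1.000e-04 -2.000e-04]]
1.0 [ 260.6 -595.4  303.7] F [ 0.55  0.15 -0.32] w -0.003
[ 560 -400  300] tool mm [   3.8  233.8 -270.4]
[560   0 300] tool mm [ 1.000e-01 -1.104e+02 -3.845e+02]
[480 220 250] tool mm [  50.1 -137.6 -189.4]
```

View pics/w2.png

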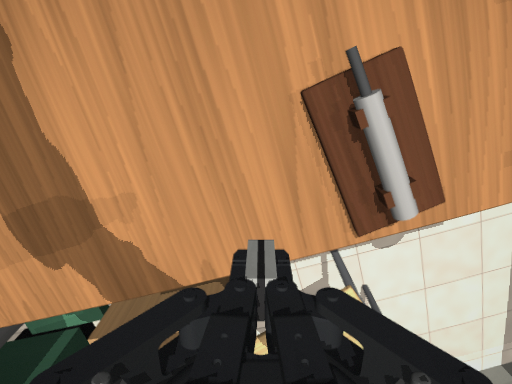

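{"method": "carry_out", "body": {
  "steps": [
    {"delta_pos":[0,0.01,-0.012],"turn":[0,0,0],"claw":0},
    {"delta_pos":[0,0.02,-0.023],"turn":[0,0,0],"claw":0},
    {"delta_pos":[0,0.025,-0.029],"turn":[0,0,0],"claw":0},
    {"delta_pos":[0,0.025,-0.029],"turn":[0,0,0],"claw":0},
    {"delta_pos":[0,0.025,-0.029],"turn":[0,0,0],"claw":0},
    {"delta_pos":[0,0.025,-0.029],"turn":[0,0,0],"claw":0},
    {"delta_pos":[0,0.025,-0.029],"turn":[0,0,0],"claw":0},
    {"delta_pos":[0,0.025,-0.029],"turn":[0,0,0],"claw":0},
    {"delta_pos":[0,0.025,-0.029],"turn":[0,0,0],"claw":0},
    {"delta_pos":[0,0.015,-0.018],"turn":[0,0,0],"claw":0},
    {"delta_pos":[0,0.01,-0.01],"turn":[0,0,0],"claw":0},
    {"delta_pos":[0,0.005,-0.005],"turn":[0,0,0],"claw":0}
  ]
}}

```text
clock: 2.25
eef_pos: [562.2, -396.8, 303.8]
eef_rot: [-175.3, 90.0, 79.0]
contact_force: [-0.4, -1.2, 0.6]
gripper_width: 0.0
```

{"method": "carry_out", "body": {
  "steps": [
    {"delta_pos":[0,-0.005,-0.016],"turn":[0,0,0],"claw":0},
    {"delta_pos":[0,-0.01,-0.035],"turn":[0,0,0],"claw":0},
    {"delta_pos":[0,-0.01,-0.035],"turn":[0,0,0],"claw":0},
    {"delta_pos":[0,-0.01,-0.035],"turn":[0,0,0],"claw":0},
    {"delta_pos":[0,-0.01,-0.035],"turn":[0,0,0],"claw":0},
    {"delta_pos":[0,-0.01,-0.035],"turn":[0,0,0],"claw":0},
    {"delta_pos":[0,-0.01,-0.035],"turn":[0,0,0],"claw":0},
    {"delta_pos":[0,-0.01,-0.035],"turn":[0,0,0],"claw":0},
    {"delta_pos":[0,-0.01,-0.035],"turn":[0,0,0],"claw":0},
    {"delta_pos":[0,-0.01,-0.035],"turn":[0,0,0],"claw":0},
    {"delta_pos":[0,-0.01,-0.035],"turn":[0,0,0],"claw":0},
    {"delta_pos":[0,-0.005,-0.018],"turn":[0,0,0],"claw":0}
  ]
}}

```text
clock: 3.45
eef_pos: [558.2, 4.0, 304.3]
eef_rot: [136.5, 90.0, 30.8]
contact_force: [0.2, 0.4, 1.0]
gripper_width: -0.001
```

Run:
```python
from h import *
s,R=st();print(R.round(4))
go([480,220,250])
cv2.imwrite("pics/w3.png",get_image("wrist"))
im=get_image("top");cv2.imwrite("pics/t3.png",im)
```

```text
[[ 3.000e-04  9.627e-01 -2.707e-01]
 [ 2.000e-04 -2.707e-01 -9.627e-01]
 [-1.000e+00  2.000e-04 -2.000e-04]]
3.45 [558.2   4.  304.3] F [0.15 0.41 0.98] w -0.001
[480 220 250] tool mm [  54.4 -133.8 -186.8]
```

View pics/w3.png

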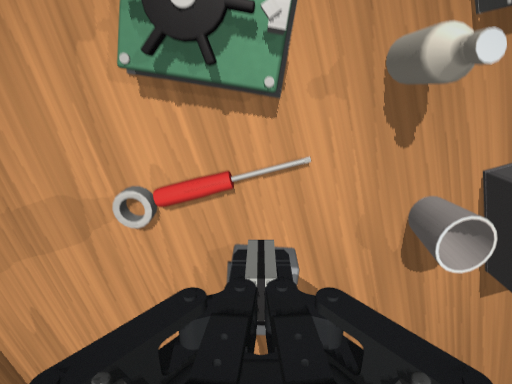

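View pics/t3.png

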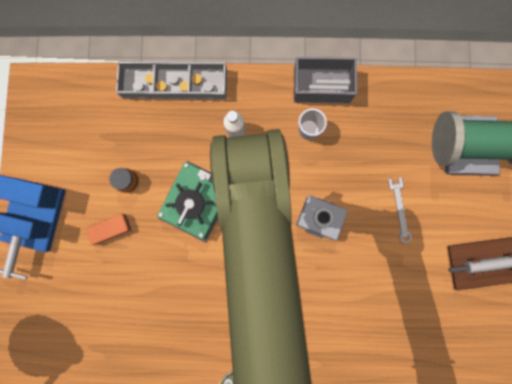

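{"method": "carry_out", "body": {
  "steps": [
    {"delta_pos":[0,-0.01,-0.018],"turn":[0,0,0],"claw":0},
    {"delta_pos":[0,-0.015,-0.025],"turn":[0,0,0],"claw":0},
    {"delta_pos":[0,-0.01,-0.015],"turn":[0,0,0],"claw":0},
    {"delta_pos":[0,-0.005,-0.01],"turn":[0,0,0],"claw":0},
    {"delta_pos":[0,0,0],"turn":[0,0,0],"claw":0},
    {"delta_pos":[0,0,0],"turn":[0,0,0],"claw":0}
  ]
}}

```text
clock: 4.15
eef_pos: [539.8, 75.2, 303.8]
eef_rot: [22.1, 89.9, -83.9]
contact_force: [0.9, -0.9, -0.9]
gripper_width: 0.001
```

Run:
```python
from h import *
go()
c=cam("wrist");im=get_image("wrist");cv2.imwrite("pics/w4.png",im)
import pickle;pickle.dump(c,open("c4.pkl","wb"))
print(proj("wrist",[[537.9,178.6,80],[511.7,-165.9,71]],c))
```

```text
4.15 [539.8  75.2 303.8] F [ 0.9  -0.89 -0.87] w 0.001
[[227.02299566  69.83433212]
 [290.33307751 348.79174166]]
```

View pics/w4.png

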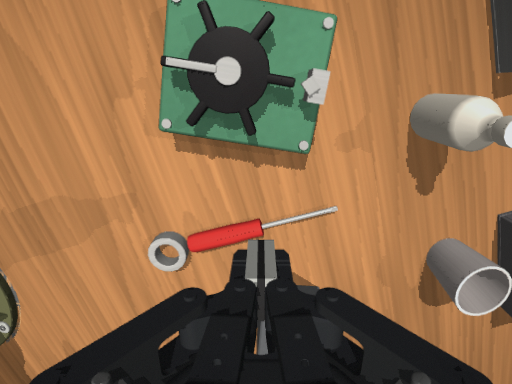

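Run:
```python
from h import *
import pickle;c=pickle.load(open("c4.pkl","rb"))
P=onz("wrist",[(205,4),(270,15),(293,82),(250,131),(192,123),(164,62)],80,c);m=P.mean(0)
print(m,np.degrees(np.arctan2(*(P-m)[:,1::-1].T)),np.linalg.norm(P-m,axis=1))
C=np.array([538.8,178.6])
w=lambda a,r,z:np.r_[C+r*np.array([np.cos(np.radians(a)),np.sin(np.radians(a))]),z]
go(w(127,58,200),w(127,58,138))
```

```text
[539.12129001 177.11309878  80.        ] [  93.03622514   35.42251752  -25.148146    -86.93863787 -144.16548814
  155.83676703] [58.68364249 59.40140217 59.39851693 57.47151546 59.23246787 59.31171732]
4.2 [539.9  75.  303.8] F [-0.07 -0.13  0.61] w -0.0
[503.9 224.9 200. ] tool mm [ 103.6  -75.9 -134.3]
[503.9 224.9 138. ] tool mm [62.  -0.  -0.1]
```

{"method": "carry_out", "body": {
  "steps": [
    {"delta_pos":[0,-0.01,-0.018],"turn":[0,0,0],"claw":0},
    {"delta_pos":[0,-0.017,-0.03],"turn":[0,0,0],"claw":0},
    {"delta_pos":[0.01,-0.017,-0.03],"turn":[0,0,0],"claw":0},
    {"delta_pos":[0.02,-0.017,-0.03],"turn":[0,0,0],"claw":0},
    {"delta_pos":[0.025,-0.01,-0.016],"turn":[0,0,0],"claw":0},
    {"delta_pos":[0.025,-0.005,-0.01],"turn":[0,0,0],"claw":0},
    {"delta_pos":[0.015,0,0],"turn":[0,0,0],"claw":0},
    {"delta_pos":[0.008,0,0],"turn":[0,0,0],"claw":0},
    {"delta_pos":[0,0,0],"turn":[0,0,0],"claw":0},
    {"delta_pos":[0,0,0],"turn":[0,0,0],"claw":0}
  ]
}}

```text
clock: 5.2
eef_pos: [504.0, 225.6, 201.6]
eef_rot: [103.8, 89.9, -2.1]
contact_force: [-0.3, 0.1, 0.4]
gripper_width: -0.003
```

Run:
```python
from h import *
C=np.array([538.5,178])
w=lambda a,r,z:np.r_[C+r*np.array([np.cos(np.radians(a)),np.sin(np.radians(a))]),z]
go(w(127,58,200),w(127,58,138))
im=get_image("scene");cv2.imwrite("pics/s5.png",cv2.resize(im[90:240,230:390],(800,600)[:2] and (640,600)))
cv2.imwrite("pics/w5.png",get_image("wrist"))
```

```text
5.2 [504.  225.6 201.6] F [-0.31  0.13  0.38] w -0.003
[503.6 224.3 200. ] tool mm [ 1.6 -0.   1.4]
[503.6 224.3 138. ] tool mm [62.  -0.1  0. ]
```

View pics/s5.png

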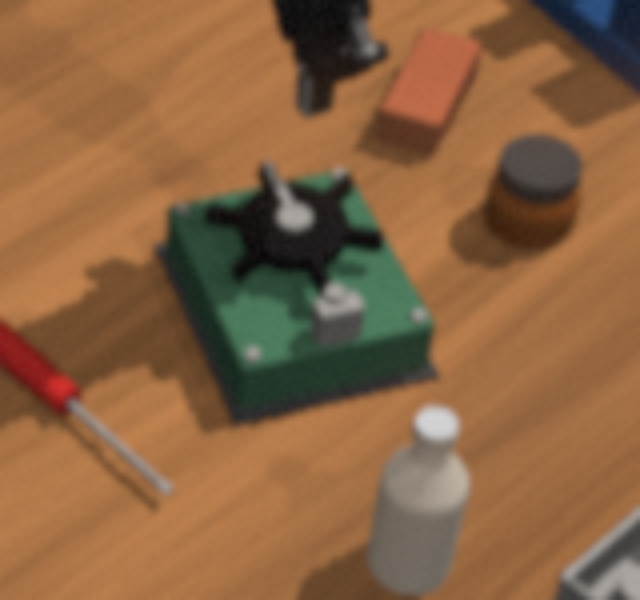

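View pics/w5.png

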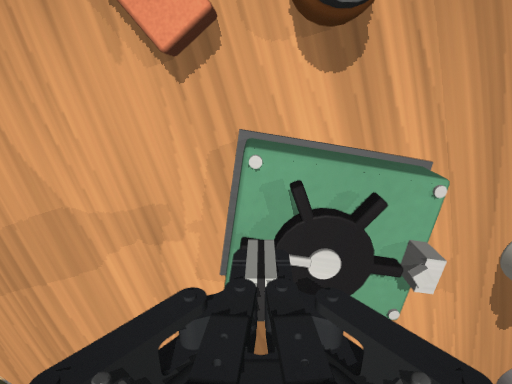

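{"method": "carry_out", "body": {
  "steps": [
    {"delta_pos":[0.015,0,0],"turn":[0,0,0],"claw":0},
    {"delta_pos":[0.02,0,0.001],"turn":[0,0,0],"claw":0},
    {"delta_pos":[0.012,0,0],"turn":[0,0,0],"claw":0},
    {"delta_pos":[0.01,0,0],"turn":[0,0,0],"claw":0},
    {"delta_pos":[0.006,0,0],"turn":[0,0,0],"claw":0},
    {"delta_pos":[0.003,0,0],"turn":[0,0,0],"claw":0},
    {"delta_pos":[0,0,0],"turn":[0,0,0],"claw":0}
  ]
}}

```text
clock: 6.0
eef_pos: [502.7, 225.8, 134.8]
eef_rot: [-84.8, 90.0, 169.4]
contact_force: [-0.3, -0.6, -0.1]
gripper_width: -0.0
```

Run:
```python
from h import *
C=np.array([538.5,178])
w=lambda a,r,z:np.r_[C+r*np.array([np.cos(np.radians(a)),np.sin(np.radians(a))]),z]
go(*[w(a,57,135.) for a in range(127,193,5)])
im=get_image("scene");cv2.imwrite("pics/s6.png",cv2.resize(im[90:240,230:390],(640,600)))
cv2.imwrite("pics/w6.png",get_image("wrist"))
```

```text
6.0 [502.7 225.8 134.8] F [-0.29 -0.63 -0.09] w -0.0
[504.2 223.5 135. ] tool mm [-0.2  2.1  1.8]
[500.4 220.4 135. ] tool mm [ 0.  -2.8  4.1]
[496.8 216.9 135. ] tool mm [ 0.  -2.5  4.3]
[493.6 213.1 135. ] tool mm [ 0.  -2.1  4.5]
[490.7 209.  135. ] tool mm [ 0.  -1.7  4.7]
[488.2 204.8 135. ] tool mm [ 0.  -1.3  4.8]
[486.  200.3 135. ] tool mm [ 0.  -0.8  4.9]
[484.3 195.6 135. ] tool mm [ 0.  -0.4  5. ]
[483.  190.8 135. ] tool mm [0. 0. 5.]
[482.1 185.9 135. ] tool mm [-0.   0.5  5. ]
[481.6 181.  135. ] tool mm [-0.   0.9  4.9]
[481.5 176.  135. ] tool mm [-0.   1.3  4.8]
[481.9 171.1 135. ] tool mm [-0.   1.7  4.7]
[482.7 166.1 135. ] tool mm [-0.   2.1  4.5]
```

View pics/s6.png

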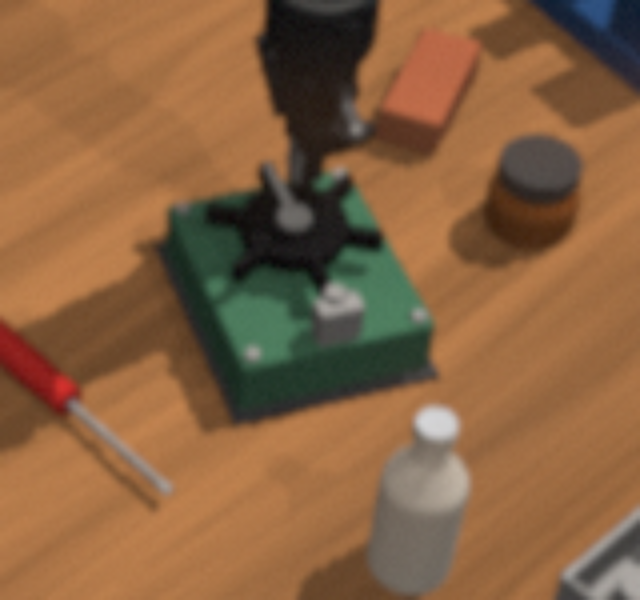

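View pics/w6.png

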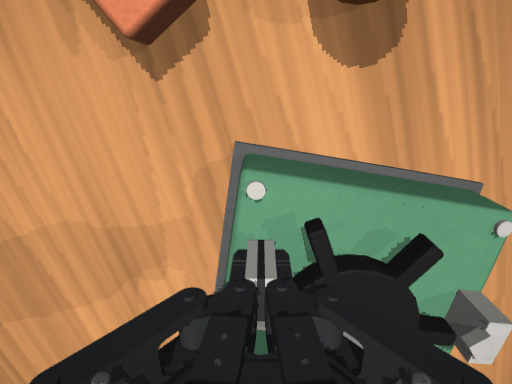

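{"method": "carry_out", "body": {
  "steps": [
    {"delta_pos":[0,-0.001,0.006],"turn":[0,0,0],"claw":0},
    {"delta_pos":[0,-0.0025,0.0043],"turn":[0,0,0],"claw":0},
    {"delta_pos":[0,-0.001,0.0022],"turn":[0,0,0],"claw":0},
    {"delta_pos":[0,-0.001,0.0022],"turn":[0,0,0],"claw":0},
    {"delta_pos":[0,-0.0009,0.0023],"turn":[0,0,0],"claw":0},
    {"delta_pos":[0,-0.0009,0.0023],"turn":[0,0,0],"claw":0},
    {"delta_pos":[0,-0.0006,0.0024],"turn":[0,0,0],"claw":0},
    {"delta_pos":[0,-0.0006,0.0024],"turn":[0,0,0],"claw":0},
    {"delta_pos":[0,-0.0004,0.0025],"turn":[0,0,0],"claw":0},
    {"delta_pos":[0,-0.0004,0.0025],"turn":[0,0,0],"claw":0}
  ]
}}

```text
clock: 7.1
eef_pos: [485.7, 200.4, 135.0]
eef_rot: [170.4, 90.0, 64.6]
contact_force: [2.1, 3.1, 1.1]
gripper_width: -0.001
```

Run:
```python
from h import *
C=np.array([538.5,178])
go()
s,R=st();d=s['eef_pos'][:2]-C;print(np.degrees(np.arctan2(d[1],d[0]))%360,np.linalg.norm(d), R.T@s['contact_force'])
cv2.imwrite("pics/w7.png",get_image("wrist"))
```

```text
7.1 [485.7 200.4 135. ] F [2.1 3.1 1.1] w -0.001
157.0308359772505 57.32006432260187 [-1.10062925  1.17935114 -3.55224003]
```

View pics/w7.png

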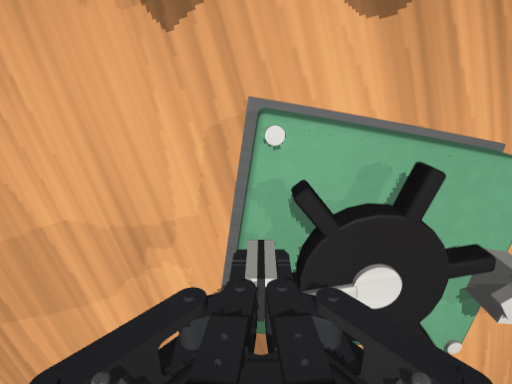

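{"method": "carry_out", "body": {
  "steps": [
    {"delta_pos":[0,-0.0002,0.0025],"turn":[0,0,0],"claw":0},
    {"delta_pos":[0,-0.0002,0.0025],"turn":[0,0,0],"claw":0},
    {"delta_pos":[0,0,0.0025],"turn":[0,0,0],"claw":0},
    {"delta_pos":[0,0,0.0025],"turn":[0,0,0],"claw":0},
    {"delta_pos":[0,0.0002,0.0025],"turn":[0,0,0],"claw":0},
    {"delta_pos":[0,0.0002,0.0025],"turn":[0,0,0],"claw":0},
    {"delta_pos":[0,0.0004,0.0025],"turn":[0,0,0],"claw":0},
    {"delta_pos":[0,0.0004,0.0025],"turn":[0,0,0],"claw":0},
    {"delta_pos":[0,0,0],"turn":[0,0,0],"claw":0}
  ]
}}

```text
clock: 8.05
eef_pos: [480.8, 179.8, 134.6]
eef_rot: [-22.9, 89.9, -128.7]
contact_force: [-0.0, 0.0, -0.3]
gripper_width: 0.007
```

Run:
```python
from h import *
C=np.array([538.5,178])
go()
s,R=st();d=s['eef_pos'][:2]-C;print(np.degrees(np.arctan2(d[1],d[0]))%360,np.linalg.norm(d), R.T@s['contact_force'])
c=cam("wrist");cv2.imwrite("pics/w8.png",get_image("wrist"))
import pickle;pickle.dump(c,open("c8.pkl","wb"))
```

```text
8.05 [480.8 179.8 134.6] F [-0.    0.03 -0.29] w 0.007
178.22567167830798 57.745557053081 [ 0.28814193 -0.01050942 -0.02822011]
```

View pics/w8.png

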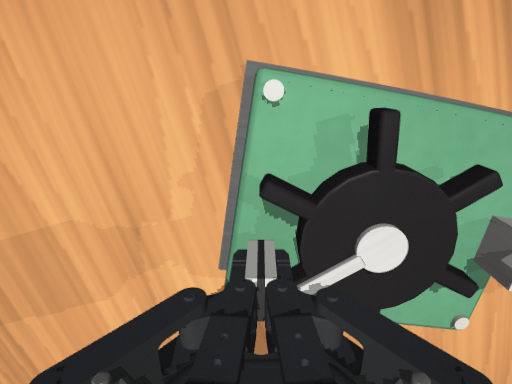

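Run:
```python
from h import *
import pickle;c=pickle.load(open("c8.pkl","rb"))
C=np.array([538.5,178])
for uv,z in [((384,112),80),((263,183),80),((498,176),80),((474,290),80),((305,291),84)]:
    P=onz("wrist",[uv],z,c)[0];d=P[:2]-C;print(uv,P.round(1),np.degrees(np.arctan2(d[1],d[0]))%360,np.linalg.norm(d))
```

```text
(384, 112) [549.5 237.7  80. ] 79.5912636956261 60.65966547634053
(263, 183) [494.1 222.   80. ] 135.26452076224294 62.49898355906762
(498, 176) [596.  196.7  80. ] 17.982734183205963 60.43722685641553
(474, 290) [582.9 137.1  80. ] 317.3579261533389 60.412206103827685
(305, 291) [499.1 165.4  84. ] 197.70318588505663 41.34319777367589
```

{"method": "carry_out", "body": {
  "steps": [
    {"delta_pos":[0,0,0],"turn":[0,0,0],"claw":0},
    {"delta_pos":[0,0,0],"turn":[0,0,0],"claw":0},
    {"delta_pos":[0,0,0],"turn":[0,0,0],"claw":0}
  ]
}}

```text
clock: 8.4
eef_pos: [481.0, 180.8, 134.8]
eef_rot: [-23.7, 90.0, -129.5]
contact_force: [0.0, -0.2, 1.9]
gripper_width: 0.002
```

Run:
```python
from h import *
go()
s,R=st();print(R.T@s['contact_force'])
c=cam("wrist");cv2.imwrite("pics/w9.png",get_image("wrist"))
import pickle;pickle.dump(c,open("c9.pkl","wb"))
```

```text
8.4 [481.  180.8 134.8] F [ 0.05 -0.17  1.89] w 0.002
[-1.88571051  0.09069381  0.15136216]
```

View pics/w9.png

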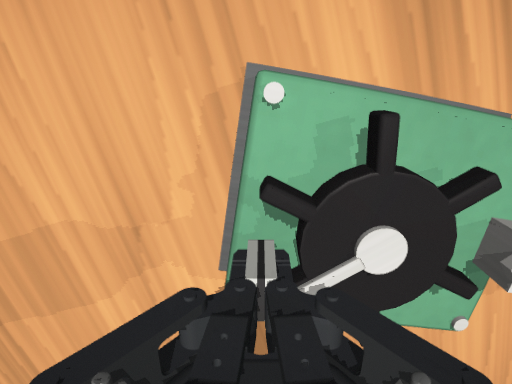

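{"method": "carry_out", "body": {
  "steps": [
    {"delta_pos":[0,-0.002,0.0],"turn":[0,0,0],"claw":0},
    {"delta_pos":[0,0,0.0025],"turn":[0,0,0],"claw":0},
    {"delta_pos":[0,0.0004,0.0025],"turn":[0,0,0],"claw":0},
    {"delta_pos":[0,0.0006,0.0025],"turn":[0,0,0],"claw":0},
    {"delta_pos":[0,0,0],"turn":[0,0,0],"claw":0}
  ]
}}

```text
clock: 8.95
eef_pos: [478.1, 173.2, 134.8]
eef_rot: [7.8, 90.0, -98.0]
contact_force: [0.1, -0.9, -0.2]
gripper_width: -0.001
```

```bash
cat >> h.py <<'E'
def teeth(uvs,c,C=np.array([538.5,178])):
    for uv in uvs:
        P=onz("wrist",[uv],80,c)[0];d=P[:2]-C;print(uv,P[:2].round(1),np.degrees(np.arctan2(d[1],d[0]))%360,np.linalg.norm(d))
E
python3 - <<'E'
from h import *
go()
s,R=st();print(R.T@s['contact_force'])
c=cam("wrist");cv2.imwrite("pics/w10.png",get_image("wrist"))
import pickle;pickle.dump(c,open("c10.pkl","wb"))
E
```

```text
8.95 [478.1 173.2 134.8] F [ 0.08 -0.89 -0.22] w -0.001
[0.22332498 0.31879571 0.83931936]
```

View pics/w10.png

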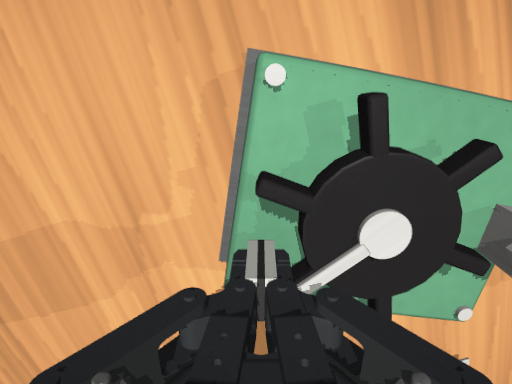

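Run:
```python
from h import *
import pickle;c=pickle.load(open("c10.pkl","rb"))
teeth([(372,96),(260,183),(497,150),(487,268)],c)
print(onz("wrist",[(480,243)],84,c))
```

```text
(372, 96) [543.3 238.5] 85.49307694711382 60.675744026580816
(260, 183) [490.2 215.7] 142.0449347090949 61.21828763246084
(497, 150) [593.5 202.1] 23.66174538724213 60.082751337259396
(487, 268) [587.5 141.8] 323.57103185086885 60.954071490508824
[[581.51995296 160.64342495  84.        ]]
```

{"method": "carry_out", "body": {
  "steps": [
    {"delta_pos":[0,0.0006,0.0025],"turn":[0,0,0],"claw":0},
    {"delta_pos":[0,0.0008,0.0025],"turn":[0,0,0],"claw":0},
    {"delta_pos":[0,0,0],"turn":[0,0,0],"claw":0},
    {"delta_pos":[0,0,0],"turn":[0,0,0],"claw":0},
    {"delta_pos":[0,-0.001,-0.004],"turn":[0,0,0],"claw":0},
    {"delta_pos":[0,0,0],"turn":[0,0,0],"claw":0},
    {"delta_pos":[0,0,0],"turn":[0,0,0],"claw":0}
  ]
}}

```text
clock: 9.7
eef_pos: [478.2, 173.2, 134.9]
eef_rot: [-145.2, 90.0, 109.0]
contact_force: [0.3, -0.5, -0.5]
gripper_width: -0.0
```

Run:
```python
from h import *
go()
s,R=st();print(R.T@s['contact_force'])
c=cam("wrist");cv2.imwrite("pics/w11.png",get_image("wrist"))
import pickle;pickle.dump(c,open("c11.pkl","wb"))
```

```text
9.7 [478.2 173.2 134.9] F [ 0.33 -0.51 -0.45] w -0.0
[0.45283289 0.45935311 0.40397939]
```

View pics/w11.png

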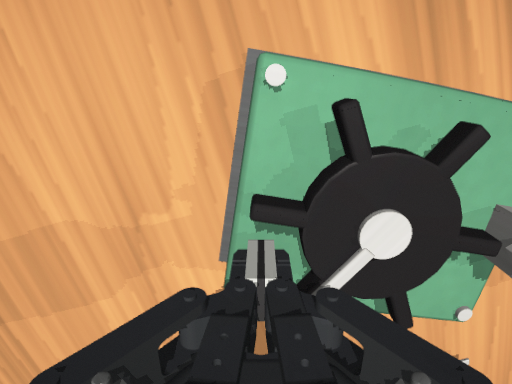

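{"method": "carry_out", "body": {
  "steps": [
    {"delta_pos":[-0.015,0,0],"turn":[0,0,0],"claw":0},
    {"delta_pos":[-0.02,0,0],"turn":[0,0,0],"claw":0},
    {"delta_pos":[-0.005,0.001,-0.007],"turn":[0,0,0],"claw":0},
    {"delta_pos":[0,0.003,-0.015],"turn":[0,0,0],"claw":0},
    {"delta_pos":[0,0.003,-0.02],"turn":[0,0,0],"claw":0},
    {"delta_pos":[0,0.002,-0.01],"turn":[0,0,0],"claw":0},
    {"delta_pos":[0,0,-0.005],"turn":[0,0,0],"claw":0},
    {"delta_pos":[0,0,0],"turn":[0,0,0],"claw":0},
    {"delta_pos":[0,0,0],"turn":[0,0,0],"claw":0}
  ]
}}

```text
clock: 10.65
eef_pos: [502.1, 224.6, 174.6]
eef_rot: [-24.6, 89.9, -130.4]
contact_force: [-0.8, -0.7, 0.4]
gripper_width: 0.004
```

Run:
```python
from h import *
go([502.7,225.8,174.8])
c=cam("wrist");cv2.imwrite("pics/w12.png",get_image("wrist"))
import pickle;pickle.dump(c,open("c12.pkl","wb"))
im=get_image("scene");cv2.imwrite("pics/s12.png",cv2.resize(im[90:240,230:390],(640,600)))
```

```text
10.65 [502.1 224.6 174.6] F [-0.82 -0.66  0.45] w 0.004
[502.7 225.8 174.8] tool mm [-0.2  0.2 -1.3]
```

View pics/w12.png

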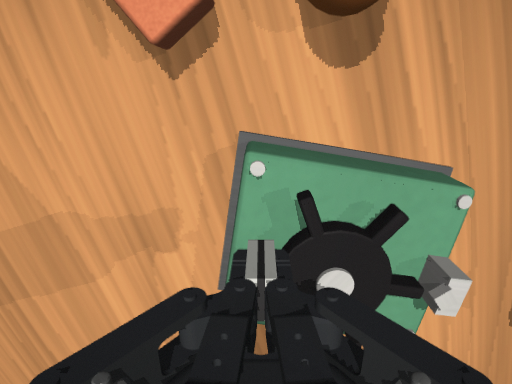

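View pics/s12.png

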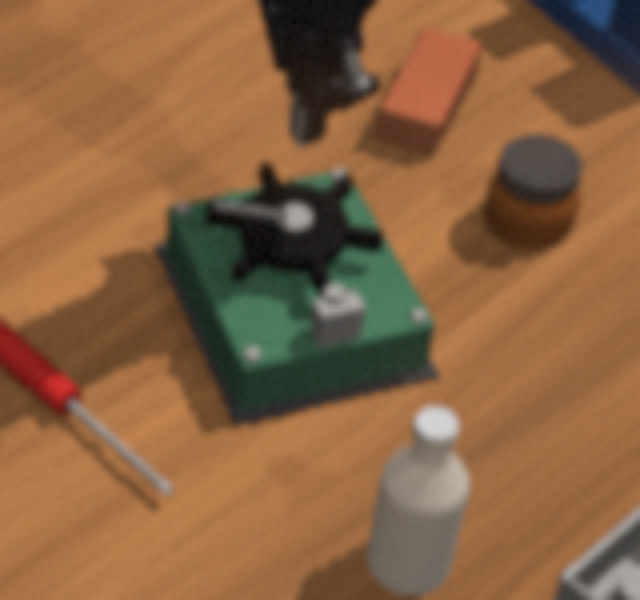

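{"method": "carry_out", "body": {
  "steps": [
    {"delta_pos":[0.015,0,0],"turn":[0,0,0],"claw":0},
    {"delta_pos":[0.012,0,0],"turn":[0,0,0],"claw":0},
    {"delta_pos":[0.008,0,0],"turn":[0,0,0],"claw":0},
    {"delta_pos":[0.005,0,0],"turn":[0,0,0],"claw":0},
    {"delta_pos":[0,-0.002,0.004],"turn":[0,0,0],"claw":0},
    {"delta_pos":[0,-0.0025,0.0043],"turn":[0,0,0],"claw":0},
    {"delta_pos":[0,-0.001,0.0022],"turn":[0,0,0],"claw":0},
    {"delta_pos":[0,-0.001,0.0022],"turn":[0,0,0],"claw":0},
    {"delta_pos":[0,-0.0009,0.0023],"turn":[0,0,0],"claw":0},
    {"delta_pos":[0,-0.0009,0.0023],"turn":[0,0,0],"claw":0},
    {"delta_pos":[0,-0.0006,0.0024],"turn":[0,0,0],"claw":0},
    {"delta_pos":[0,-0.0006,0.0024],"turn":[0,0,0],"claw":0}
  ]
}}

```text
clock: 11.95
eef_pos: [487.7, 206.8, 135.4]
eef_rot: [134.3, 89.9, 28.5]
contact_force: [4.1, 2.8, -0.0]
gripper_width: -0.001
```

Run:
```python
from h import *
C=np.array([538.5,178])
w=lambda a,r,z:np.r_[C+r*np.array([np.cos(np.radians(a)),np.sin(np.radians(a))]),z]
s,R=st();print(R.T@s['contact_force']);d=s['eef_pos'][:2]-C;a=np.degrees(np.arctan2(d[1],d[0]))%360;print(a,np.hypot(*d))
go(*[w(x,58,135.) for x in range(155,193,5)])
```

```text
[ 0.02171616  3.1810177  -3.77215435]
150.44086506107854 58.346042711195544
11.95 [487.7 206.8 135.4] F [ 4.09  2.76 -0.01] w -0.001
[485.9 202.5 135. ] tool mm [ 0.4 -0.6  4.6]
[484.  197.8 135. ] tool mm [-0.  -0.6  5. ]
[482.5 193.  135. ] tool mm [-0.  -0.1  5.1]
[481.4 188.1 135. ] tool mm [-0.   0.3  5.1]
[480.7 183.1 135. ] tool mm [-0.   0.7  5. ]
[480.5 178.  135. ] tool mm [-0.   1.2  4.9]
[480.7 172.9 135. ] tool mm [-0.   1.6  4.8]
[481.4 167.9 135. ] tool mm [-0.   2.   4.6]
```

Force about 5 N, as expected near mid-click. I continue to about 180°.

{"method": "carry_out", "body": {
  "steps": [
    {"delta_pos":[0,-0.0004,0.0024],"turn":[0,0,0],"claw":0},
    {"delta_pos":[0,-0.0004,0.0024],"turn":[0,0,0],"claw":0},
    {"delta_pos":[0,-0.0003,0.0025],"turn":[0,0,0],"claw":0},
    {"delta_pos":[0,-0.0003,0.0025],"turn":[0,0,0],"claw":0},
    {"delta_pos":[0,0,0.0025],"turn":[0,0,0],"claw":0},
    {"delta_pos":[0,0,0.0025],"turn":[0,0,0],"claw":0},
    {"delta_pos":[0,0.0002,0.0025],"turn":[0,0,0],"claw":0},
    {"delta_pos":[0,0.0002,0.0025],"turn":[0,0,0],"claw":0},
    {"delta_pos":[0,0.0003,0.0025],"turn":[0,0,0],"claw":0},
    {"delta_pos":[0,0.0003,0.0025],"turn":[0,0,0],"claw":0},
    {"delta_pos":[0,0,0],"turn":[0,0,0],"claw":0}
  ]
}}

```text
clock: 13.05
eef_pos: [479.7, 181.7, 134.5]
eef_rot: [-25.2, 89.9, -131.1]
contact_force: [0.0, -0.2, 0.1]
gripper_width: -0.0
```

Run:
```python
from h import *
C=np.array([538.5,178])
s,R=st();print(R.T@s['contact_force']);d=s['eef_pos'][:2]-C;a=np.degrees(np.arctan2(d[1],d[0]))%360;print(a,np.hypot(*d))
go([478.3,173.2,135])
cv2.imwrite("pics/w13.png",get_image("wrist"))
```

```text
[-0.05211419  0.09674586  0.16779274]
176.42653787820706 58.899064590631134
13.05 [479.7 181.7 134.5] F [ 0.05 -0.19  0.05] w -0.0
[478.3 173.2 135. ] tool mm [-0.4  1.   8.5]
```

View pics/w13.png

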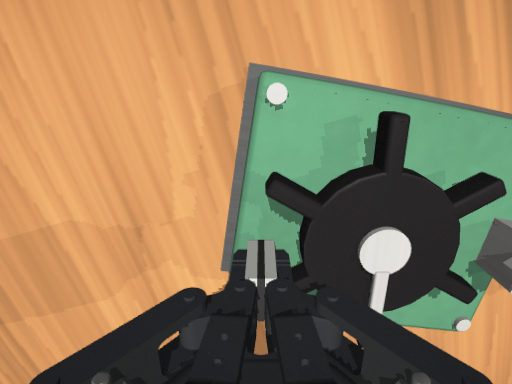

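Same mid-click holding as before; push on along the same path to the end of the click.

{"method": "carry_out", "body": {
  "steps": [
    {"delta_pos":[0,0,0.0025],"turn":[0,0,0],"claw":0},
    {"delta_pos":[0,0.0003,0.0025],"turn":[0,0,0],"claw":0},
    {"delta_pos":[0,0.0004,0.0025],"turn":[0,0,0],"claw":0},
    {"delta_pos":[0,0.0006,0.0025],"turn":[0,0,0],"claw":0},
    {"delta_pos":[0,0.0008,0.0025],"turn":[0,0,0],"claw":0},
    {"delta_pos":[0,0,0],"turn":[0,0,0],"claw":0},
    {"delta_pos":[0,0,0],"turn":[0,0,0],"claw":0},
    {"delta_pos":[0,-0.001,-0.005],"turn":[0,0,0],"claw":0},
    {"delta_pos":[0,0,0],"turn":[0,0,0],"claw":0},
    {"delta_pos":[0,0,0],"turn":[0,0,0],"claw":0}
  ]
}}

```text
clock: 14.1
eef_pos: [479.0, 175.7, 134.9]
eef_rot: [-109.6, 90.0, 144.6]
contact_force: [-0.1, -1.0, -0.0]
gripper_width: 0.0
```

Run:
```python
from h import *
go([502.5,225,135])
cv2.imwrite("pics/w14.png",get_image("wrist"))
```

```text
14.1 [479.  175.7 134.9] F [-0.13 -1.   -0.04] w 0.0
[502.5 225.  135. ] tool mm [ -0.1   9.2 -53.9]
```

View pics/w14.png

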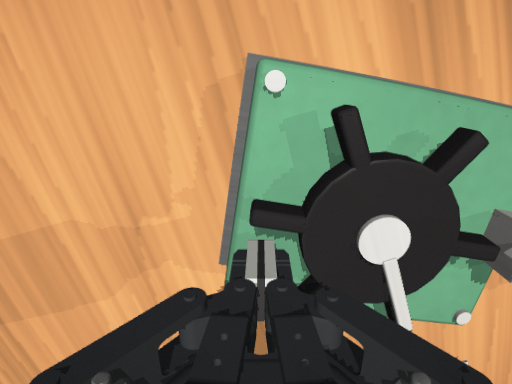

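{"method": "carry_out", "body": {
  "steps": [
    {"delta_pos":[-0.015,0,0],"turn":[0,0,0],"claw":0},
    {"delta_pos":[-0.02,0,0],"turn":[0,0,0],"claw":0},
    {"delta_pos":[-0.005,0.001,-0.006],"turn":[0,0,0],"claw":0},
    {"delta_pos":[0,0.003,-0.013],"turn":[0,0,0],"claw":0},
    {"delta_pos":[0,0.003,-0.02],"turn":[0,0,0],"claw":0},
    {"delta_pos":[0,0.002,-0.01],"turn":[0,0,0],"claw":0},
    {"delta_pos":[0,0,-0.005],"turn":[0,0,0],"claw":0},
    {"delta_pos":[0,0,0],"turn":[0,0,0],"claw":0},
    {"delta_pos":[0,0,0],"turn":[0,0,0],"claw":0}
  ]
}}

```text
clock: 15.05
eef_pos: [502.2, 224.4, 174.4]
eef_rot: [-39.4, 89.9, -145.2]
contact_force: [1.2, 1.0, -0.4]
gripper_width: -0.005
```

Run:
```python
from h import *
go([502.2,224.8,135])
im=get_image("scene");cv2.imwrite("pics/s15.png",cv2.resize(im[90:240,230:390],(640,600)))
```

```text
15.05 [502.2 224.4 174.4] F [ 1.18  0.96 -0.41] w -0.005
[502.2 224.8 135. ] tool mm [39.4 -0.  -0.5]
```

View pics/s15.png

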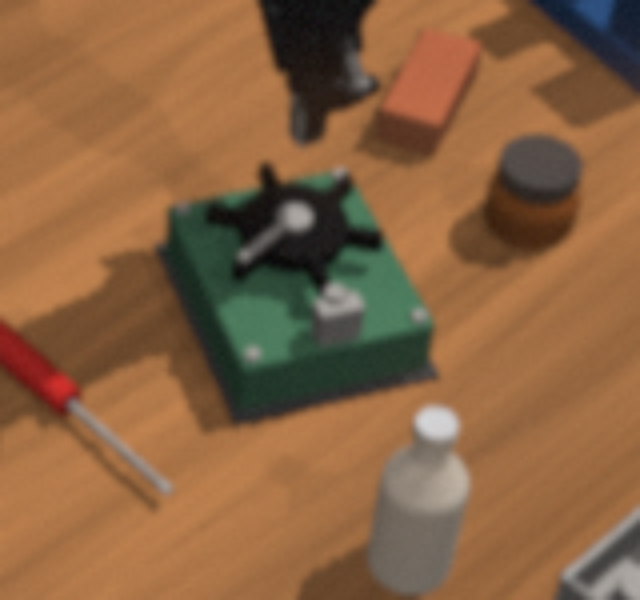

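One click left (rib on the tooth just before the pointer). Same stroke again.

{"method": "carry_out", "body": {
  "steps": [
    {"delta_pos":[0.015,0,0],"turn":[0,0,0],"claw":0},
    {"delta_pos":[0.012,0,0],"turn":[0,0,0],"claw":0},
    {"delta_pos":[0.008,0,0],"turn":[0,0,0],"claw":0},
    {"delta_pos":[0.005,0,0],"turn":[0,0,0],"claw":0},
    {"delta_pos":[0,-0.002,0.004],"turn":[0,0,0],"claw":0},
    {"delta_pos":[0,-0.0025,0.0043],"turn":[0,0,0],"claw":0},
    {"delta_pos":[0,-0.001,0.0022],"turn":[0,0,0],"claw":0},
    {"delta_pos":[0,-0.001,0.0022],"turn":[0,0,0],"claw":0},
    {"delta_pos":[0,-0.0009,0.0023],"turn":[0,0,0],"claw":0},
    {"delta_pos":[0,-0.0009,0.0023],"turn":[0,0,0],"claw":0},
    {"delta_pos":[0,-0.0006,0.0024],"turn":[0,0,0],"claw":0},
    {"delta_pos":[0,-0.0006,0.0024],"turn":[0,0,0],"claw":0}
  ]
}}

```text
clock: 16.3
eef_pos: [487.9, 206.4, 135.4]
eef_rot: [134.0, 89.9, 28.2]
contact_force: [2.7, 3.4, 1.1]
gripper_width: -0.002
```

{"method": "carry_out", "body": {
  "steps": [
    {"delta_pos":[0,-0.0004,0.0024],"turn":[0,0,0],"claw":0},
    {"delta_pos":[0,-0.0004,0.0024],"turn":[0,0,0],"claw":0},
    {"delta_pos":[0,-0.0003,0.0025],"turn":[0,0,0],"claw":0},
    {"delta_pos":[0,-0.0003,0.0025],"turn":[0,0,0],"claw":0},
    {"delta_pos":[0,0,0.0025],"turn":[0,0,0],"claw":0},
    {"delta_pos":[0,0,0.0025],"turn":[0,0,0],"claw":0},
    {"delta_pos":[0,0.0002,0.0025],"turn":[0,0,0],"claw":0},
    {"delta_pos":[0,0.0002,0.0025],"turn":[0,0,0],"claw":0},
    {"delta_pos":[0,0.0003,0.0025],"turn":[0,0,0],"claw":0},
    {"delta_pos":[0,0.0003,0.0025],"turn":[0,0,0],"claw":0},
    {"delta_pos":[0,0,0],"turn":[0,0,0],"claw":0}
  ]
}}

```text
clock: 17.4
eef_pos: [479.8, 181.3, 134.6]
eef_rot: [-21.7, 89.9, -127.6]
contact_force: [-0.6, 0.2, -0.7]
gripper_width: 0.002
```

{"method": "carry_out", "body": {
  "steps": [
    {"delta_pos":[0,0,0.0025],"turn":[0,0,0],"claw":0},
    {"delta_pos":[0,0.0003,0.0025],"turn":[0,0,0],"claw":0},
    {"delta_pos":[0,0.0004,0.0025],"turn":[0,0,0],"claw":0},
    {"delta_pos":[0,0.0006,0.0025],"turn":[0,0,0],"claw":0},
    {"delta_pos":[0,0.0008,0.0025],"turn":[0,0,0],"claw":0},
    {"delta_pos":[0,0,0],"turn":[0,0,0],"claw":0},
    {"delta_pos":[0,0,0],"turn":[0,0,0],"claw":0},
    {"delta_pos":[0,-0.001,-0.005],"turn":[0,0,0],"claw":0},
    {"delta_pos":[0,0,0],"turn":[0,0,0],"claw":0},
    {"delta_pos":[0,0,0],"turn":[0,0,0],"claw":0}
  ]
}}

```text
clock: 18.4
eef_pos: [479.1, 175.2, 134.9]
eef_rot: [-140.0, 90.0, 114.3]
contact_force: [-0.0, 0.1, 1.4]
gripper_width: -0.0
```

Run:
```python
from h import *
go([480,175,230],[539,85,230])
cv2.imwrite("pics/w16.png",get_image("wrist"))
```

```text
18.4 [479.1 175.2 134.9] F [-0.02  0.09  1.35] w -0.0
[480 175 230] tool mm [-95.1   0.9  -0. ]
[539  85 230] tool mm [-0.  81.2 70.6]
```

View pics/w16.png

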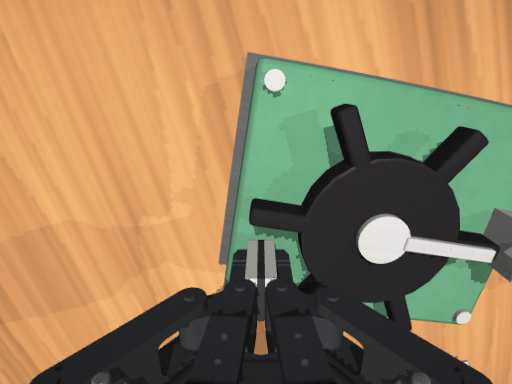

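Rib is now at the pointer. Lift out and take a look from a clear position.

{"method": "carry_out", "body": {
  "steps": [
    {"delta_pos":[-0.015,0,0],"turn":[0,0,0],"claw":0},
    {"delta_pos":[-0.03,0,0],"turn":[0,0,0],"claw":0},
    {"delta_pos":[-0.035,0,0],"turn":[0,0,0],"claw":0},
    {"delta_pos":[-0.03,0.01,0.008],"turn":[0,0,0],"claw":0},
    {"delta_pos":[-0.03,0.02,0.018],"turn":[0,0,0],"claw":0},
    {"delta_pos":[-0.02,0.02,0.018],"turn":[0,0,0],"claw":0},
    {"delta_pos":[-0.01,0.02,0.018],"turn":[0,0,0],"claw":0},
    {"delta_pos":[0,0.01,0.01],"turn":[0,0,0],"claw":0},
    {"delta_pos":[0,0,0],"turn":[0,0,0],"claw":0},
    {"delta_pos":[0,0,0],"turn":[0,0,0],"claw":0}
  ]
}}

```text
clock: 19.45
eef_pos: [535.6, 84.8, 304.2]
eef_rot: [-96.4, 89.9, 157.8]
contact_force: [1.0, 0.8, 0.6]
gripper_width: -0.001
```

Run:
```python
from h import *
go([540,-20,300],[511.7,-165.9,300],[511.7,-165.9,160],[511.7,-165.9,144])
cv2.imwrite("pics/w17.png",get_image("wrist"))
```

```text
19.45 [535.6  84.8 304.2] F [1.03 0.85 0.64] w -0.001
[540 -20 300] tool mm [ 4.1 32.7 99.6]
[ 511.7 -165.9  300. ] tool mm [-1.000e-01  1.240e+01  1.481e+02]
[ 511.7 -165.9  160. ] tool mm [140.    0.3   0. ]
[ 511.7 -165.9  144. ] tool mm [16.  0.  0.]
```

View pics/w17.png

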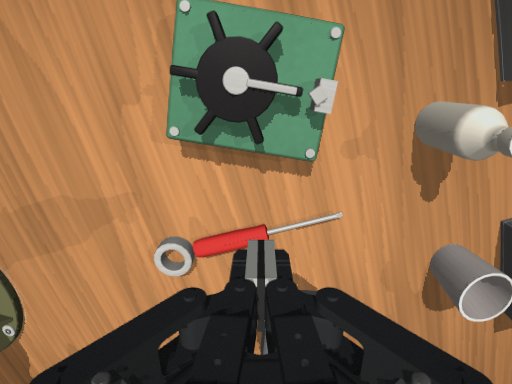

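{"method": "carry_out", "body": {
  "steps": [
    {"delta_pos":[0,0.004,0.015],"turn":[0,0,0],"claw":0},
    {"delta_pos":[0,0.005,0.03],"turn":[0,0,0],"claw":0},
    {"delta_pos":[0,0.006,0.035],"turn":[0,0,0],"claw":0},
    {"delta_pos":[0,0.006,0.035],"turn":[0,0,0],"claw":0},
    {"delta_pos":[0,0.006,0.035],"turn":[0,0,0],"claw":0},
    {"delta_pos":[0.01,0.006,0.035],"turn":[0,0,0],"claw":0},
    {"delta_pos":[0.02,0.006,0.033],"turn":[0,0,0],"claw":0},
    {"delta_pos":[0.03,0.004,0.02],"turn":[0,0,0],"claw":0},
    {"delta_pos":[0.03,0.002,0.01],"turn":[0,0,0],"claw":0},
    {"delta_pos":[0.02,0,0],"turn":[0,0,0],"claw":0},
    {"delta_pos":[0.01,0,0],"turn":[0,0,0],"claw":0},
    {"delta_pos":[0,0,0],"turn":[0,0,0],"claw":0}
  ]
}}

```text
clock: 20.7
eef_pos: [511.5, -165.3, 183.4]
eef_rot: [-105.3, 89.8, 149.0]
contact_force: [-0.3, 0.3, 0.0]
gripper_width: -0.002
```

Run:
```python
from h import *
go([511.7,-165.9,184],[511.7,-165.9,160],[511.7,-165.9,144])
im=get_image("scene");cv2.imwrite("pics/s18.png",cv2.resize(im[130:260,140:270],(600,600),interpolation=cv2.INTER_CUBIC))
```

```text
20.7 [ 511.5 -165.3  183.4] F [-0.29  0.35  0.02] w -0.002
[ 511.7 -165.9  184. ] tool mm [-0.6  0.4  0.5]
[ 511.7 -165.9  160. ] tool mm [24.   0.1  0. ]
[ 511.7 -165.9  144. ] tool mm [16.   0.1  0. ]
```

View pics/s18.png

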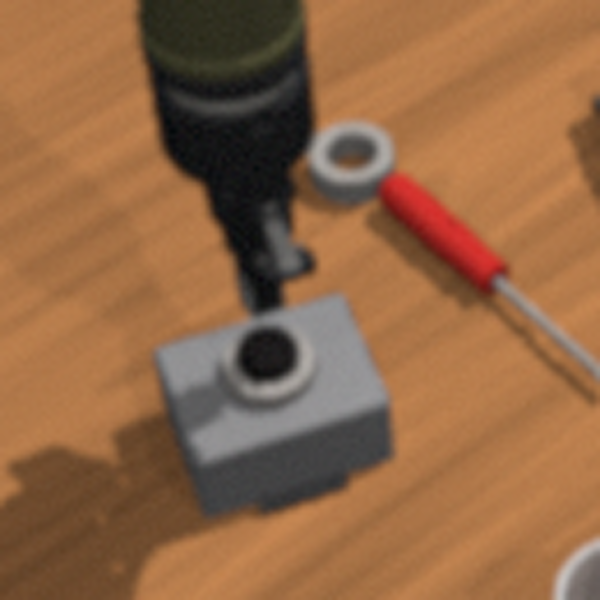

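{"method": "carry_out", "body": {
  "steps": [
    {"delta_pos":[0.015,0,0],"turn":[0,0,0],"claw":0},
    {"delta_pos":[0.012,0,0],"turn":[0,0,0],"claw":0},
    {"delta_pos":[0.006,0,0],"turn":[0,0,0],"claw":0},
    {"delta_pos":[0.003,0,0],"turn":[0,0,0],"claw":0},
    {"delta_pos":[0.002,0,0],"turn":[0,0,0],"claw":0},
    {"delta_pos":[0.002,0,0],"turn":[0,0,0],"claw":0},
    {"delta_pos":[0,0,0],"turn":[0,0,0],"claw":0}
  ]
}}

```text
clock: 21.45
eef_pos: [512.1, -167.0, 145.1]
eef_rot: [-83.6, 90.0, 170.6]
contact_force: [-3.0, 0.8, 3.9]
gripper_width: 0.002
```

{"method": "carry_out", "body": {
  "steps": [
    {"delta_pos":[0.001,0,0],"turn":[0,0,0],"claw":0},
    {"delta_pos":[0.001,0,0],"turn":[0,0,0],"claw":0},
    {"delta_pos":[0,0,0],"turn":[0,0,0],"claw":0}
  ]
}}

```text
clock: 21.75
eef_pos: [512.3, -167.1, 143.7]
eef_rot: [12.8, 90.0, -93.0]
contact_force: [-4.8, 0.9, 8.6]
gripper_width: 0.001
```

Run:
```python
from h import *
go()
im=get_image("scene");cv2.imwrite("pics/s19.png",cv2.resize(im[175:245,165:235],(600,600),interpolation=cv2.INTER_CUBIC))
go()
```

```text
21.75 [ 512.3 -167.1  143.7] F [-4.79  0.86  8.62] w 0.001
21.8 [ 512.3 -167.1  143.7] F [-4.43  2.89  8.8 ] w 0.005
```

View pics/s19.png

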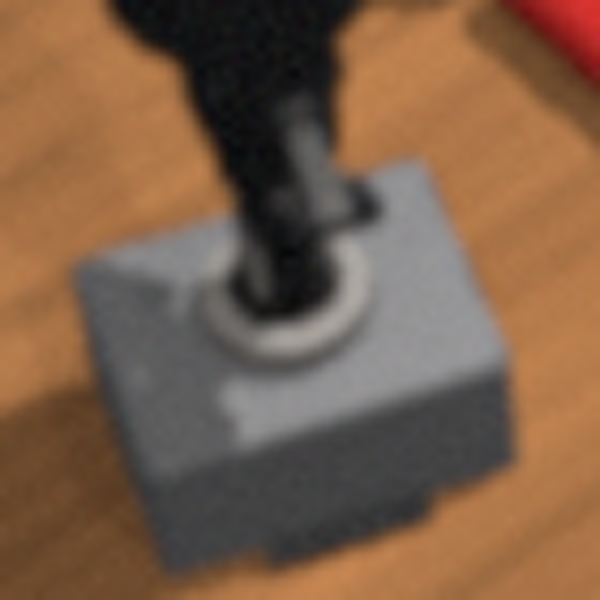

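{"method": "carry_out", "body": {
  "steps": [
    {"delta_pos":[0.001,0,0],"turn":[0,0,0],"claw":0},
    {"delta_pos":[0.001,0,0],"turn":[0,0,0],"claw":0},
    {"delta_pos":[0,0,0],"turn":[0,0,0],"claw":0},
    {"delta_pos":[0,0,0],"turn":[0,0,0],"claw":0}
  ]
}}

```text
clock: 22.2
eef_pos: [512.4, -167.1, 143.5]
eef_rot: [5.5, 89.9, -100.3]
contact_force: [-7.8, 2.2, 19.6]
gripper_width: 0.001
```

Run:
```python
from h import *
go()
```

```text
22.2 [ 512.4 -167.1  143.5] F [-7.76  2.25 19.56] w 0.001
```

{"method": "carry_out", "body": {
  "steps": [
    {"delta_pos":[-0.003,0,0],"turn":[0,0,0],"claw":0},
    {"delta_pos":[0,0,0],"turn":[0,0,0],"claw":0},
    {"delta_pos":[0,0,0],"turn":[0,0,0],"claw":0}
  ]
}}

```text
clock: 22.5
eef_pos: [512.7, -167.3, 144.3]
eef_rot: [82.5, 89.9, -23.3]
contact_force: [-2.0, 1.4, 5.6]
gripper_width: -0.001
```

{"method": "carry_out", "body": {
  "steps": [
    {"delta_pos":[-0.002,0,0],"turn":[0,0,0],"claw":0},
    {"delta_pos":[0,0,0],"turn":[0,0,0],"claw":0},
    {"delta_pos":[0,0,0],"turn":[0,0,0],"claw":0}
  ]
}}

```text
clock: 22.8
eef_pos: [512.7, -167.3, 146.0]
eef_rot: [88.0, 89.9, -17.8]
contact_force: [-0.5, 0.2, 3.3]
gripper_width: -0.001
```

{"method": "carry_out", "body": {
  "steps": [
    {"delta_pos":[-0.002,0,0],"turn":[0,0,0],"claw":0},
    {"delta_pos":[0,0,0],"turn":[0,0,0],"claw":0},
    {"delta_pos":[0,0,0],"turn":[0,0,0],"claw":0}
  ]
}}

```text
clock: 23.1
eef_pos: [512.6, -167.3, 148.0]
eef_rot: [87.3, 89.9, -18.5]
contact_force: [1.4, -0.3, 2.0]
gripper_width: 0.003
```

{"method": "carry_out", "body": {
  "steps": [
    {"delta_pos":[-0.002,0,0],"turn":[0,0,0],"claw":0},
    {"delta_pos":[0,0,0],"turn":[0,0,0],"claw":0},
    {"delta_pos":[0,0,0],"turn":[0,0,0],"claw":0}
  ]
}}

```text
clock: 23.4
eef_pos: [512.3, -167.2, 149.9]
eef_rot: [56.9, 90.0, -48.9]
contact_force: [0.8, -0.6, 2.7]
gripper_width: 0.002
```

{"method": "carry_out", "body": {
  "steps": [
    {"delta_pos":[-0.002,0,0],"turn":[0,0,0],"claw":0},
    {"delta_pos":[0,0,0],"turn":[0,0,0],"claw":0},
    {"delta_pos":[0,0,0],"turn":[0,0,0],"claw":0}
  ]
}}

```text
clock: 23.7
eef_pos: [511.7, -167.1, 151.5]
eef_rot: [-83.4, 89.9, 170.8]
contact_force: [-0.7, 1.3, -0.7]
gripper_width: -0.003
```

{"method": "carry_out", "body": {
  "steps": [
    {"delta_pos":[-0.003,0,0],"turn":[0,0,0],"claw":0},
    {"delta_pos":[0,0,0],"turn":[0,0,0],"claw":0},
    {"delta_pos":[0,0,0],"turn":[0,0,0],"claw":0}
  ]
}}

```text
clock: 24.0
eef_pos: [512.3, -167.2, 155.0]
eef_rot: [40.6, 90.0, -65.2]
contact_force: [-0.2, -0.0, 0.1]
gripper_width: -0.005
```

{"method": "carry_out", "body": {
  "steps": [
    {"delta_pos":[-0.02,0,0],"turn":[0,0,0],"claw":0},
    {"delta_pos":[-0.03,0,0],"turn":[0,0,0],"claw":0},
    {"delta_pos":[-0.035,0,0],"turn":[0,0,0],"claw":0},
    {"delta_pos":[-0.03,0,0.02],"turn":[0,0,0],"claw":0},
    {"delta_pos":[-0.025,0,0.03],"turn":[0,0,0],"claw":0},
    {"delta_pos":[-0.01,0,0.035],"turn":[0,0,0],"claw":0},
    {"delta_pos":[0,0,0.035],"turn":[0,0,0],"claw":0},
    {"delta_pos":[0,0,0.035],"turn":[0,0,0],"claw":0},
    {"delta_pos":[0,0,0.035],"turn":[0,0,0],"claw":0},
    {"delta_pos":[0,0,0.02],"turn":[0,0,0],"claw":0},
    {"delta_pos":[0,0,0.01],"turn":[0,0,0],"claw":0},
    {"delta_pos":[0,0,0],"turn":[0,0,0],"claw":0}
  ]
}}

```text
clock: 25.2
eef_pos: [451.7, -379.9, 304.6]
eef_rot: [-95.7, 90.0, 158.3]
contact_force: [1.0, 0.1, 0.8]
gripper_width: 0.002
```

Run:
```python
from h import *
go()
cv2.imwrite("pics/s20.png",get_image("scene"));cv2.imwrite("pics/t20.png",get_image("top"))
im=cv2.imread("pics/t20.png");cv2.imwrite("pics/ta20.png",cv2.resize(im[150:260,140:250],(600,600),interpolation=cv2.INTER_CUBIC))
```

```text
25.2 [ 451.7 -379.9  304.6] F [0.99 0.11 0.79] w 0.002
```

View pics/s20.png

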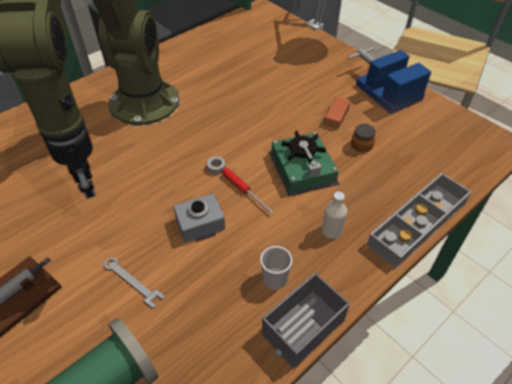

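View pics/ta20.png

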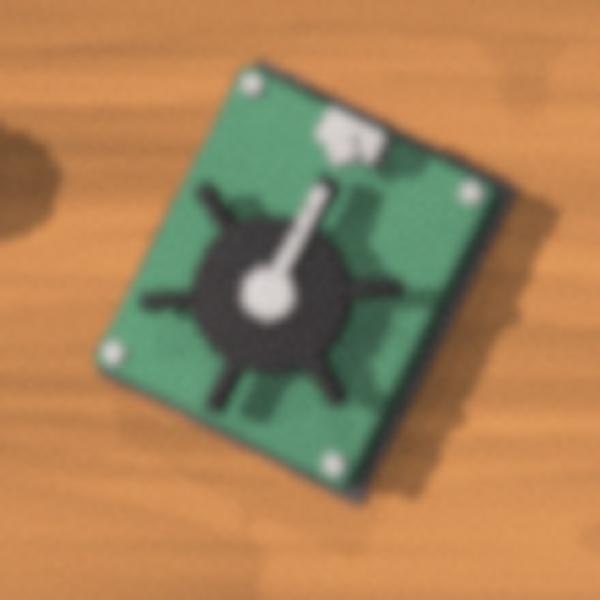

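The rib ends at (325,185) in the enlarged top view, on the same rest line as at the start and pointing at the pointer. The button is up, the loose things haven't moved, and the arm is clear.

```bash
python3 -c "
from bench import arm
print(arm.sign_off())"
```

```text
the job is handed in; nothing more can be done
None
```

The timer is set and the job is handed in. I flicked the thumbwheel three single clicks anticlockwise with the shut fingertip, which brought the rib from opposite the pointer to rest at it. Then I pressed the button once and let it come back up.

**Wheel:** The last top and scene views show the rib at the pointer. The teeth lie on the same rest lines as at the start. Peak push readings were about 5 N, slightly above the stated 1 to 4 N and with about 1 N of sensor noise.

**Button:** On the way up I felt the spring over about 7 mm of travel. At the bottom there was a hard stop, where I pressed with about 20 N. The last views show the button up.

**Surroundings:** The loose things look unmoved in the last scene view. The arm finished well clear at 25 s with a force reading near zero.

**Disagreements:**
- On the two clicks where I looked midway, the wheel did not snap on by itself just past half. It stood still with the finger at the tooth, about 42° into the click where I measured it. So I pushed all three clicks on to about 55° before letting go.
- I had measured the button top at about 71 mm from two views. Contact came at about 77 mm.

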